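# Hang the lift-off gate of the rock-breaking stall and shut it

## Robot

A 6-joint arm with a two-finger parallel gripper is mounted at the origin on a cart in front of the work surface, level with it; the furniture and walls round the work are solid. World frame = base frame: x ahead of the robot, y to its left, z up, the work surface at z = 0. Lengths are in m, angles in rad, forces in N, time in s.
With the tool pointing down it reaches from about 0.375 to 0.975 m from the base axis. Payload 3.8 kg.
Tool frame: the origin (TCP) lies at the very end of the fingers, on their centre line; the grasp point (between the pads) lies pinch_z behind it (pinch_z is the distance from the TCP to the grasp point, in m); z points along the fingers, y is the line along which they close (so a half turn about z gives the same grasp; the last joint's range is limited). The gripper opens to 85 mm and grips with 20 to 120 N. Pads are 22 mm wide; open, the fingers measure 114 mm over their backs; the gripper's body (76 mm by 85 mm) begins 54 mm behind the grasp point. The pads swing forward as they close: fully open they stand 13 mm farther back than shut.
Start: joints at [1.212, 0.264, 1.604, -0, 1.274, -0.037], TCP at [0.213, 0.64, 0.231] pointing down, gripper open.
Joint ranges: [-2.63, 2.63], [-0.94, 2.18], [0.31, 2.57], [-1.31, 4.45], [0, 2.66], [-2.55, 2.55]. Speed limits (rad/s): [2.57, 2.57, 3.14, 3.14, 3.14, 3.14].

## Interface

Orientations are given as a 3x3 rotation matrix whose columns are the frame's x, y, z axes.
In Python, from station import sense, get_image, hand_in, find_in, place_of, pinch_z gives the robot as it stands.
- The arm moves only by the shell command python3 -m handwheel 'ROWS'. ROWS is JSON, a list of rows, each an object of numbers: "x", "y", "z": the shift along the tool's x, y, z normalised to -1 to 1, where 1 is 0.3 m; "ax", "ay", "az": the turn, a rotation vector about the tool's x, y, z normalised to -1 to 1, where 1 is 0.08 rad; "hand": the gripper's target within -1 to 1 (shut at 1, half-way at 0, fully open at -1). A call has 1 to 8 rows; each row shifts and turns the commanded pose from where the row before left it, along the tool's axes as they then stand; what a row does not reach is not made up. A row lasts 1/8 s, in which the tool goes at most 62.5 mm and 10.7 degrees, less where a joint would pass 70% of its speed; a pose out of reach is approached as far as the arm can. A call with a number of a shift or a turn outside -1 to 1 is refused whole. A call with a gripper value outside its range is refused whole. The fingers move at their own pace and stop on an object; the grip force is fixed at half the most. Time passes only in rows, so rows that do not move let the fingers close. It gives the time, the measured TCP pose, the force, the opening and the grip force at its end, in the units of the state.
- sense(): the state, without advancing time (a new reading comes with each control period).
- get_image(name): name is "scene" or "top" or "wrist"; returns a dict with "image" (384x512x3 uint8, red, green, blue), "mtx" (3x3 intrinsics, pixels), "R" (3x3) and "t" (3): a world point X has camera coordinates R X + t. Camera axes: x right, y down, z forward; pixel columns grow to the right and rows downward; lengths in m; the calibration is good to about 2 mm. A picture is of the moment at which its call begins. There is no depth.
- hand_in(): hands the job in; it is judged then, once.
Trained networks look in a picture, given as the dict that the camera call returned (one of the last four; its "shot" number tells which), for a name from the list of things; names that differ only in an ending like _2 or _b are one class to them, and where a whole thing is asked for, a point or a joint stands for the part that bears it (a point fixed in the world has none). Each returns a list of dicts, best first, with "score" (0 to 1); they miss things now and then, are a little off and sometimes report something else, mostly with a low value. They report only what shows in the picture. A call takes as long as a camera call.
- find_in(picture, query): "location" ([column, row] in pixels, amid what is visible of it).
- place_of(picture, query): "location" ([column, row] in pixels: a listed point, or the origin of a listed thing).
The state is a dict: "time": time; "joint_positions": joint angles; "qd": joint speeds; "effort": joint torques, N m; "ee_pos": TCP position; "tcp_rot": TCP orientation; "force": force on the tool from outside, world axes, zero at the start; "torque": the same for the moment, N m; "width": opening from 0.0 (shut) to 1.0 (fully open); "grasp_force": force on a finger pad.
Only numpy, scipy, OpenCV 4.12 (cv2) and the standard library are available. Lean on these libraries where they do the work, as an engineer would, in place of code of your own. Each camera call takes 0.05 s, during which the arm holds its last target. There are 200 camera calls.

## Task

Lift the gate out of its wooden stand and hang it on the rock-breaking stall: hold it upright and standing open, straight out in front of the stall, and lower it gently until both of its knuckles drop fully home over the two hinge pins together. The hinge post is clamped in a slot and may stand anywhere along its 18 mm of travel, so feel for the pins and do not force the gate; once it hangs, let go, swing it shut against the stop and leave everything else as it is.

Things in the scene. Friction and masses are not known exactly. Their poses are not given: they have to be found in the camera images.
- stall: stall fixed to the table: plywood floor 170 x 158 mm, back wall and two side walls 136 mm high, front and top open. Origin: centre of its underside; x to its back (open front at -x), y to its hinge side, z up. At the front on the +y side a steel post (14 mm square, 130 mm high, its middle 26 mm beyond the hinge axis in +y) carries two brackets, one above the other, each with an upright pin
- stop (a point): on the stall: middle of the front face of the 28 mm wide steel stop post (-y side of the front), z = 80 mm, 132 mm from slot_low in -y and 7 mm in +x; the shut gate's rear face rests there. A keeper tab on the post (25 mm wide, underside 158 mm over the table, reaching 20 mm forward) covers the top corner of the shut gate; lower the gate while it stands open. Axes as the stall's
- gate: gate: plywood panel 140 wide, 140 high, 10 mm thick, 0.15 to 0.27 kg; beside one upright edge two steel knuckles (tubes 18 mm outside, 11 mm hole, 18 mm high). Starts upright in the stand. Origin: centre of the panel's lower edge; x through the thickness, y toward the knuckles, z up. Shut, its axes agree with the stall's; open, its y is along the stall's x. Hung, its origin is 10 mm over the table
- knuckle_low (a point): centre of the lower end of the lower knuckle's hole: 83 mm from the panel's middle in the gate's +y, 12 mm over the panel's lower edge. Hung fully home it rests on the lower bracket, at the height of slot_low
- knuckle_high (a point): the same for the upper knuckle, 105 mm over the panel's lower edge; hung, at the height of slot_high
- gate_edge (a point): middle of the gate's free upright edge (opposite the knuckles), 70 mm over the panel's lower edge
- gate_top (a point): middle of the panel's upper edge, 140 mm over its lower edge; the panel can be pinched there from above, across its 10 mm thickness
- stand: wooden stand fixed to the table, 90 x 150 mm, 33 mm high, slot along its y axis, slot floor 12 mm over the table; origin: centre of its underside
- sample: grey-white rock 45 x 58 x 42 mm lying on the stall's floor, to be left there; origin: centre of its underside
- magnet: round black and white magnet 38 mm across and 13 mm high on the table, to be left; origin: centre of its underside
- eraser: eraser 20 x 42 x 13 mm on the table, to be left; origin: centre of its underside
- test_bar: pale pointed bar 16 x 86 x 10 mm on the table, to be left; origin: centre of its underside
- slot_low (a point): on the stall, at the height of the lower bracket's upper face (22 mm over the table), 3 mm short of the clamping range. The hinge axis (both pins) is somewhere 3 to 21 mm from here along the stall's +y (not measured; exact in x) and does not give at allowed forces. Pins: 8 mm thick, 16 mm long, last 3 mm tapering to 6 mm. Axes as the stall's
- slot_high (a point): the same at the upper bracket's upper face: 115 mm over the table, 93 mm above slot_low. Brackets are 8 mm thick, 16 mm wide and reach from the post to 4.5 mm past the hinge axis, so the lower knuckle must come in from the front below the upper bracket, with the gate about 16 to 45 mm above its hung height

How it is judged:
On the way:
1. the gate hangs free on both pins: let go by the fingers, both knuckles down on their brackets (within 3 mm), still standing open (free edge at least 80 mm in front of the stop face), for 0.2 s (x of knuckle_low in the frame of slot_low between -0.004 and 0.004 m and y of knuckle_low in the frame of slot_low between 0.001 and 0.023 m and z of knuckle_low in the frame of slot_low between -0.003 and 0.003 m and x of knuckle_high in the frame of slot_high between -0.004 and 0.004 m and y of knuckle_high in the frame of slot_high between 0.001 and 0.023 m and z of knuckle_high in the frame of slot_high between -0.003 and 0.003 m and x of gate_edge in the frame of stop below -0.08 m and contact force between the fingers and gate below 0.1 N), for 0.2 s.
At the end, for the whole second after the job is handed in: both knuckles on the pins: down on their brackets within 3 mm, 1 to 23 mm beside slot_low and slot_high in the stall's y, within 4 mm in x; gate upright within 0.08 rad, shut (middle of its free edge at most 15 mm in front of the stop face; 5 mm when touching), at rest and released (x of knuckle_low in the frame of slot_low between -0.004 and 0.004 m and y of knuckle_low in the frame of slot_low between 0.001 and 0.023 m and z of knuckle_low in the frame of slot_low between -0.003 and 0.003 m and x of knuckle_high in the frame of slot_high between -0.004 and 0.004 m and y of knuckle_high in the frame of slot_high between 0.001 and 0.023 m and z of knuckle_high in the frame of slot_high between -0.003 and 0.003 m and x of gate_edge in the frame of stop above -0.015 m and angle between gate's own z axis and vertical below 0.08 rad and linear speed of gate below 0.02 m/s).
It fails at once if the gate is pressed or knocked against the stall or its hinge post with more than 40 N (contact force between gate and stall above 40 N).
It fails at once if the robot bears on the stall with more than 20 N (contact force between the arm and stall above 20 N).
It fails at once if the rock sample or one of the loose things on the table is moved by more than 15 mm (distance of any of sample, magnet, eraser, test_bar from where it was at the start of the episode above 0.015 m).
It also fails if it takes over 72 s, if anything falls off the work surface, if the arm or the gripper's body presses on something with over 40 N, if the wrist force passes 120 N, or if a joint passes its speed limit or range.

## Working session

There is one attempt and no reset: what is moved stays moved. The work goes in short steps, Python scripts to look and compute and a shell command to move; the robot and the scene stay as the last step left them, time stands still between calls to the robot, and variables do not carry over. Pictures are saved under pics/ and viewed, at most 10 in all, crops included, and the job is handed in when it is done.

```bash
ls; mkdir -p pics; cat > h.py <<'E'
import numpy as np, cv2
from station import *
def ray(p,uv):
    uv=np.asarray(uv,float)
    d=p["R"].T@(np.linalg.inv(p["mtx"])@[uv[0],uv[1],1]); c=-p["R"].T@p["t"]
    return c,d
def at_z(p,uv,z):
    c,d=ray(p,uv); return c+d*(z-c[2])/d[2]
def tri(obs):
    A=np.zeros((3,3));b=np.zeros(3)
    for p,uv in obs:
        c,d=ray(p,uv); d=d/np.linalg.norm(d); P=np.eye(3)-np.outer(d,d); A+=P;b+=P@c
    X=np.linalg.solve(A,b)
    return X
def proj(p,X):
    x=p["mtx"]@(p["R"]@np.asarray(X)+p["t"]); return x[:2]/x[2]
def save(p,n,crop=None,s=1):
    im=p["image"][:,:,::-1]
    if crop: im=im[crop[1]:crop[3],crop[0]:crop[2]]
    cv2.imwrite("pics/"+n,cv2.resize(im,None,fx=s,fy=s,interpolation=cv2.INTER_CUBIC))
E
python3 - <<'E'
from h import *
np.set_printoptions(precision=4,suppress=True)
s=sense();print(s["time"],s["ee_pos"],s["tcp_rot"],s["width"],pinch_z)
P={n:get_image(n) for n in("scene","top","wrist")}
for n in P: print(n,-P[n]["R"].T@P[n]["t"])
for q in["stall","stop","gate","knuckle_low","knuckle_high","gate_edge","gate_top","stand","slot_low","slot_high","sample","magnet","eraser","test_bar"]:
    o=[]
    for n in P:
        r=place_of(P[n],q)
        if r: print(q,n,np.round(r[0]["location"],1),round(r[0]["score"],2)); 
        if r and r[0]["score"]>.4:o.append((P[n],r[0]["location"]))
    if len(o)>1:
        X=tri(o);print("   ->",X,[np.round(proj(p,X)-u,1) for p,u in o])
im=np.hstack([P["scene"]["image"],P["top"]["image"]])
cv2.imwrite("pics/a.png",P["scene"]["image"][:,:,::-1]);cv2.imwrite("pics/b.png",P["top"]["image"][:,:,::-1])
E
```

```text
pics
0.0 [0.2132 0.6397 0.23  ] [[-0.9487  0.3163 -0.0007]
 [ 0.3163  0.9487 -0.0021]
 [ 0.     -0.0022 -1.    ]] 1.0004907778132766 0.0187
scene [ 0.195  -0.4225  0.7468]
top [0.49   0.0759 0.9411]
wrist [0.1428 0.6627 0.3729]
stall scene [256.3 189.1] 0.56
stall top [343.1 165.7] 0.67
   -> [ 0.5743 -0.0499  0.2675] [array([ 27.7, -11.5]), array([-12.6,  28.1])]
stop scene [241.9 198.7] 0.87
stop top [252.9 196.4] 0.55
   -> [0.5912 0.0983 0.0893] [array([ 1.8, -0.3]), array([-0.9,  1.6])]
gate scene [272.5 277.9] 0.66
gate top [324.1 224.6] 0.67
   -> [ 0.5285 -0.0772  0.0149] [array([ 0.4, -0.1]), array([-0.2,  0.3])]
knuckle_low scene [288.8 247.9] 0.92
knuckle_low top [304.9 190.6] 0.84
   -> [ 0.6177 -0.035   0.0044] [array([-0.3,  0.1]), array([ 0.1, -0.2])]
knuckle_high scene [291.3 219.5] 0.95
knuckle_high top [319.7 186.7] 0.57
   -> [ 0.6057 -0.0511  0.1301] [array([ 1.2, -0.3]), array([-0.7,  1. ])]
gate_edge scene [254.2 281.2] 0.76
gate_edge top [336.9 248.7] 0.74
   -> [ 0.4678 -0.0916  0.0813] [array([ 1.7, -0.3]), array([-0.8,  1.3])]
gate_top scene [271.7 232.3] 0.
[... 293 characters left out ...]
7.7 207.2] 0.75
   -> [0.5837 0.2344 0.0167] [array([-1.6,  0.2]), array([ 0.9, -1.5])]
slot_high scene [210.  163.4] 0.76
slot_high top [190.  199.3] 0.61
   -> [0.5909 0.2366 0.1111] [array([-0.8,  0.1]), array([ 0.5, -0.8])]
sample scene [253.7 190.4] 0.3
sample top [222.6 173.1] 0.87
magnet scene [340.5 261.6] 0.64
magnet top [309.8 192.1] 0.7
   -> [ 0.6579 -0.093  -0.0301] [array([-24. ,   0.9]), array([ 15.1, -15.5])]
eraser scene [195.8 279.2] 0.66
eraser top [278.2 279.4] 0.49
   -> [0.3987 0.0388 0.0048] [array([-0.8,  0.1]), array([ 0.3, -0.7])]
test_bar scene [324.2 203. ] 0.45
test_bar top [286.8 128.4] 0.69
   -> [0.7806 0.005  0.0164] [array([-1.3,  0.3]), array([ 0.8, -1.1])]
```

View pics/a.png

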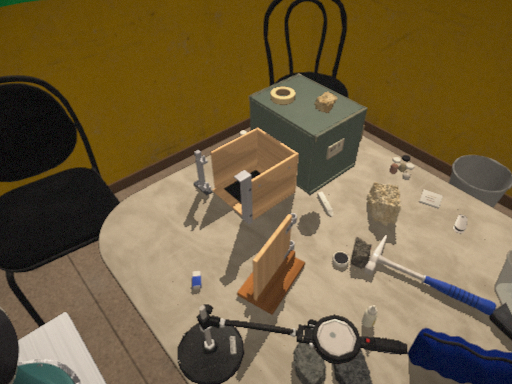

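View pics/b.png

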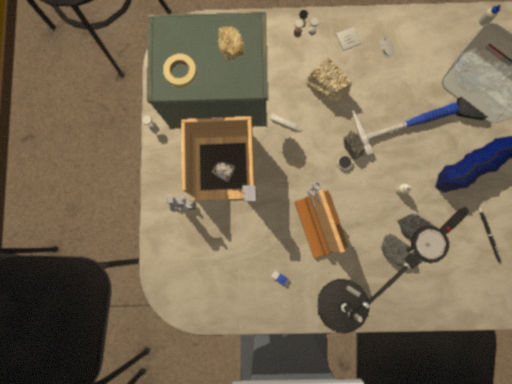

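Scene picture: stall at (250,170), with the hinge post at (203,175) and the stop post at (244,195). The gate stands in its stand at (275,265). In the top view the stall's front faces the robot (downward), the hinge brackets are at (182,205) and the gate is at (325,220), knuckles up and left. I'll go over the hinge for a close wrist view first.

```bash
python3 -m handwheel '[{"x":-0.17,"y":-0.117,"z":-0.025},{"x":-0.17,"y":-0.117,"z":-0.025},{"x":-0.17,"y":-0.117,"z":-0.025},{"x":-0.17,"y":-0.117,"z":-0.025},{"x":-0.17,"y":-0.117,"z":-0.025},{"x":-0.17,"y":-0.117,"z":-0.025},{"x":-0.17,"y":-0.117,"z":-0.025},{"x":-0.17,"y":-0.117,"z":-0.025}]' && python3 -m handwheel '[{"az":-1},{"az":-1},{"az":-1},{"az":-1},{},{}]'
python3 - <<'E'
from h import *
np.set_printoptions(precision=4,suppress=True)
p=get_image("wrist");s=sense();print(s["ee_pos"],s["tcp_rot"],s["joint_positions"])
print(-p["R"].T@p["t"],p["R"])
for q in["slot_low","slot_high","stop"]:
    for r in place_of(p,q)[:2]: print(q,r,at_z(p,r["location"],{"slot_low":.022,"slot_high":.115,"stop":.08}[q]))
    X={"slot_low":[.585,.235,.022],"slot_high":[.585,.235,.115],"stop":[.592,.103,.08]}[q];print(proj(p,X))
save(p,"c.png",s=1.5)
E
```

```text
[0.2135 0.6404 0.2313] [[-0.9487  0.3162 -0.    ]
 [ 0.3162  0.9487 -0.    ]
 [ 0.     -0.     -1.    ]] [ 1.2121  0.2639  1.604   0.      1.2737 -0.0369]
[0.1429 0.663  0.3741] [[ 0.3159  0.9488 -0.0004]
 [ 0.9078 -0.3021  0.291 ]
 [ 0.2759 -0.0923 -0.9567]]
[110.8303 434.1831]
[ 78.2477 505.0592]
[ 21.7854 494.7051]invalid input
```

View pics/c.png

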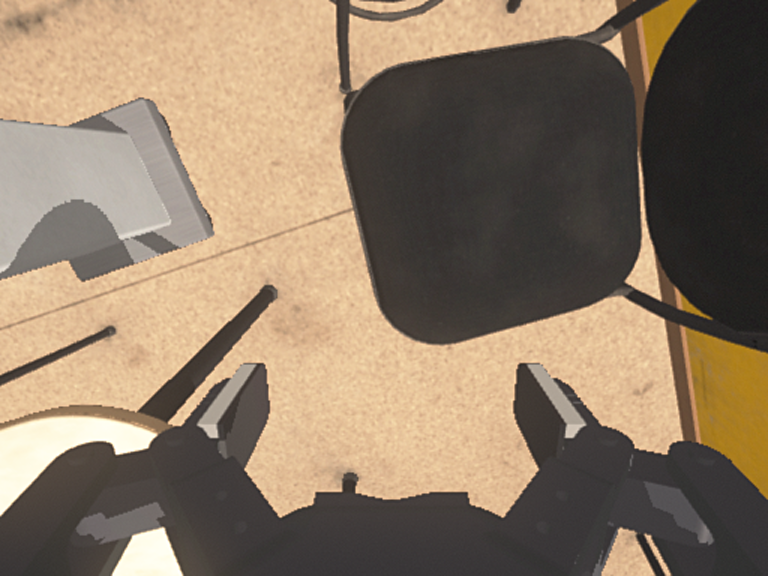

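The wrist view shows only the chair and floor, with the fingers at the bottom. So the camera sees the robot side of the tool. The rows were refused, probably because each one needs every key.

```bash
python3 -m handwheel '[{"x":-0.165,"y":-0.087,"z":-0.043,"ax":0,"ay":0,"az":0,"hand":-1},{"x":-0.165,"y":-0.087,"z":-0.043,"ax":0,"ay":0,"az":0,"hand":-1},{"x":-0.165,"y":-0.087,"z":-0.043,"ax":0,"ay":0,"az":0,"hand":-1},{"x":-0.165,"y":-0.087,"z":-0.043,"ax":0,"ay":0,"az":0,"hand":-1},{"x":-0.165,"y":-0.087,"z":-0.043,"ax":0,"ay":0,"az":0,"hand":-1}]'
```

```text
time: 3.08
ee_pos: [0.4081, 0.4369, 0.2965]
tcp_rot: [[-0.949, 0.316, 0.001], [0.316, 0.949, 0.0], [-0.0, 0.001, -1.0]]
force: [0.8, 0.6, -0.4]
width: 0.997
grasp_force: 0.0
```

```bash
python3 -m handwheel '[{"x":-0.165,"y":-0.087,"z":-0.043,"ax":0,"ay":0,"az":0,"hand":-1},{"x":-0.165,"y":-0.087,"z":-0.043,"ax":0,"ay":0,"az":0,"hand":-1},{"x":-0.165,"y":-0.087,"z":-0.043,"ax":0,"ay":0,"az":0,"hand":-1},{"x":-0.165,"y":-0.087,"z":-0.043,"ax":0,"ay":0,"az":0,"hand":-1},{"x":-0.165,"y":-0.087,"z":-0.043,"ax":0,"ay":0,"az":0,"hand":-1}]' >/dev/null; python3 -m handwheel '[{"x":0,"y":0,"z":0,"ax":0,"ay":0,"az":-1,"hand":-1},{"x":0,"y":0,"z":0,"ax":0,"ay":0,"az":-1,"hand":-1},{"x":0,"y":0,"z":0,"ax":0,"ay":0,"az":-1,"hand":-1},{"x":0,"y":0,"z":0,"ax":0,"ay":0,"az":-1,"hand":-1},{"x":0,"y":0,"z":0,"ax":0,"ay":0,"az":0,"hand":-1}]'
python3 - <<'E'
from h import *
np.set_printoptions(precision=4,suppress=True)
p=get_image("wrist");s=sense();print(s["ee_pos"],s["joint_positions"])
print(-p["R"].T@p["t"])
for q in["slot_low","slot_high","stop"]:
    for r in place_of(p,q)[:1]: print(q,r,at_z(p,r["location"],{"slot_low":.022,"slot_high":.115,"stop":.08}[q]))
    X={"slot_low":[.585,.235,.022],"slot_high":[.585,.235,.115],"stop":[.592,.103,.08]}[q];print(proj(p,X))
save(p,"d.png",s=1.5)
import pickle;pickle.dump(p,open("d.pkl","wb"))
E
```

```text
time: 4.32
ee_pos: [0.6005, 0.2362, 0.3603]
tcp_rot: [[-1.0, 0.003, -0.0], [0.003, 1.0, 0.0], [0.0, 0.0, -1.0]]
force: [-0.4, 0.2, -0.2]
width: 1.0
grasp_force: 0.0
[0.6005 0.2362 0.3603] [ 0.3361  0.1584  1.4973  0.      1.4859 -1.2314]
[0.5262 0.2355 0.5031]
slot_low {'location': [256.9, 146.7], 'score': 0.69} [0.5891 0.2289 0.022 ]
[260.4675 144.2466]
slot_high {'location': [260.0, 152.7], 'score': 0.78} [0.5853 0.2344 0.115 ]
[260.4149 152.5179]
stop {'location': [173.0, 156.8], 'score': 0.95} [0.5965 0.1023 0.08  ]
[173.2014 153.8363]
```

View pics/d.png

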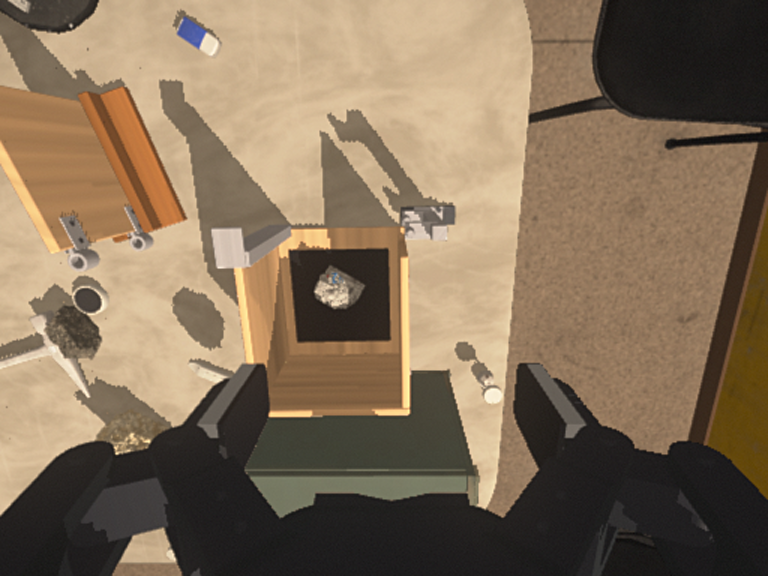

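The picture shows the stall from above, hinge post and bracket at about (425,220) in the enlarged picture, stop post at (228,247) and the gate's knuckles at (80,258) and (140,240). I'll zoom in on the hinge.

```bash
python3 - <<'E'
from h import *
import pickle
p=pickle.load(open("d.pkl","rb")); save(p,"e.png",(255,125,315,170),12)
np.set_printoptions(precision=4,suppress=True)
for y in(.238,.247,.256):
  print(y,proj(p,[.587,y,.131]),proj(p,[.587,y,.115]),"post top",[proj(p,[.587+a,y+.026+b,.130]) for a in(-.007,.007) for b in(-.007,.007)])
E
```

```text
0.238 [262.6574 155.8296] [262.5802 153.9528] post top [array([276.9446, 150.4312]), array([287.4774, 150.407 ]), array([276.7924, 160.8628]), array([287.2114, 160.8392])]
0.247 [269.4082 155.8142] [269.0654 153.938 ] post top [array([283.7156, 150.4156]), array([294.2489, 150.3914]), array([283.4902, 160.8476]), array([293.9097, 160.824 ])]
0.256 [276.1594 155.7988] [275.5508 153.9232] post top [array([290.4869, 150.4001]), array([301.0207, 150.3758]), array([290.1883, 160.8325]), array([300.6082, 160.8089])]
```

View pics/e.png

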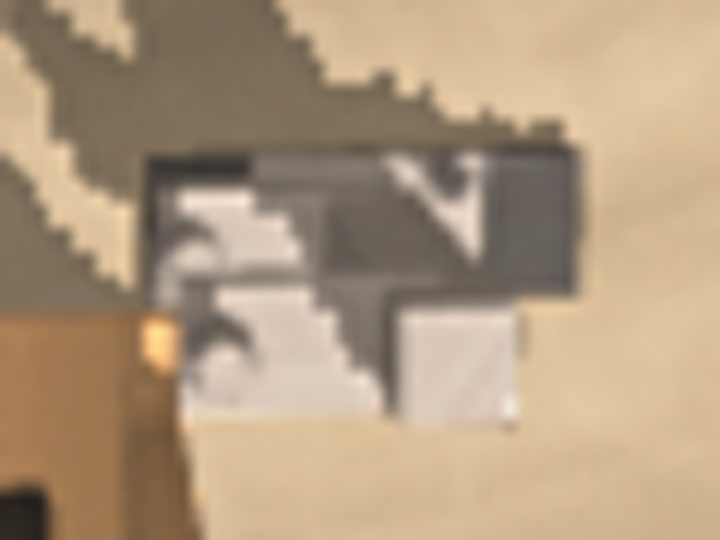

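Post top spans columns 288.2–298.2 and rows 150.4–160.4, and the upper pin tip is at (274,155.8). All of them put the hinge axis near (0.587, 0.253). The same picture should give the gate's knuckle and top edge.

```bash
python3 - <<'E'
from h import *
import pickle
p=pickle.load(open("d.pkl","rb")); save(p,"f.png",(0,50,130,187),4.3)
np.set_printoptions(precision=4,suppress=True)
yaw=np.arctan2(.045,.14)
c=np.array([.533,-.0675]);u=np.array([np.cos(yaw),np.sin(yaw)]);v=np.array([u[1],-u[0]])
f=lambda a,b,z:(proj(p,np.r_[c+a*u+b*v,z])-[0,50])*4.3
print("kh top",f(.083,0,.135),"kl top",f(.083,0,.042),"top edge corners",[f(a,b,.152) for a in(-.07,.07) for b in(-.005,.005)])
E
```

```text
kh top [234.999  538.7416] kl top [404.0356 483.6538] top edge corners [array([-89.7836,  10.2613]), array([-122.2887,   23.0983]), array([187.1391, 506.0999]), array([157.455 , 516.3031])]
```

View pics/f.png

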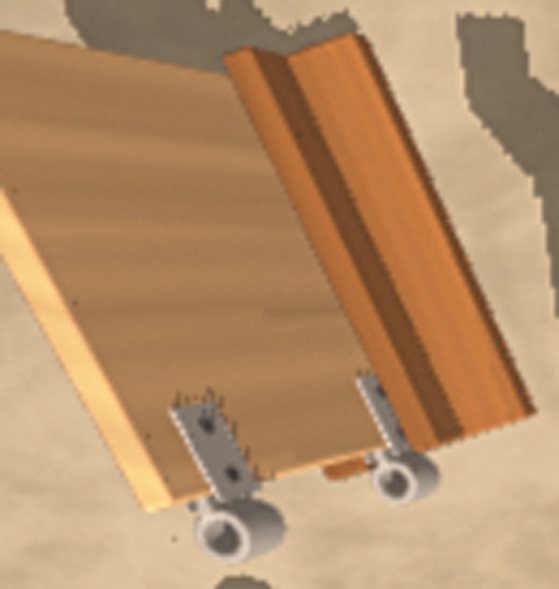

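Upper knuckle's hole top is at (222,533) and the lower's at (400,483). The panel's top corners at the knuckle end are (178,501) and (149,511). The yellow top face reaches the left border at row about 187 on its right side.

```bash
python3 - <<'E'
from h import *
import pickle
p=pickle.load(open("d.pkl","rb")); np.set_printoptions(precision=4,suppress=True)
g=lambda a,z:at_z(p,np.array(a)/4.3+[0,50],z)
kh,kl=g((222,533),.135),g((400,483),.042);print(kh,kl)
A,B,C=g((178,501),.152),g((149,511),.152),g((0,187),.152); D=g((0,252),.152)
print(A,B,C,D,"yaws",np.degrees([np.arctan2(*(A-C)[[1,0]]),np.arctan2(*(B-D)[[1,0]])]), np.linalg.norm(A-B))
for y in [np.arctan2(*(A-C)[[1,0]])]:
    k=(kh+kl)/2; u=np.array([np.cos(y),np.sin(y)]);print("mid from knuckles",k[:2]-.083*u,"from corners",((A+B)/2)[:2]-.07*u)
# stall yaw from top edges of right wall and pin
w=lambda a:at_z(p,np.array(a)/1.5,.136)
L,M=w((404,246)),w((409.5,410));print("wall",L,M)
print("axis",at_z(p,(274,155.8),.131),at_z(p,(293.2,155.4),.13))
E
```

```text
[ 0.6102 -0.0458  0.135 ] [ 0.6118 -0.0436  0.042 ]
[ 0.5966 -0.0437  0.152 ] [ 0.5996 -0.053   0.152 ] [ 0.5089 -0.0725  0.152 ] [ 0.526  -0.0771  0.152 ] yaws [18.1677 18.1624] 0.009766222443472522
mid from knuckles [ 0.5321 -0.0706] from corners [ 0.5316 -0.0701]
wall [0.5971 0.2468 0.136 ] [0.7631 0.2534 0.136 ]
axis [0.587  0.2531 0.131 ] [0.5867 0.2788 0.13  ]
```

```bash
python3 -m handwheel '[{"x":0.0376,"y":-0.1704,"z":0.0556,"ax":0,"ay":0,"az":0,"hand":-1},{"x":0.0376,"y":-0.1704,"z":0.0556,"ax":0,"ay":0,"az":0,"hand":-1},{"x":0.0376,"y":-0.1704,"z":0.0556,"ax":0,"ay":0,"az":0,"hand":-1},{"x":0.0376,"y":-0.1704,"z":0.0556,"ax":0,"ay":0,"az":0,"hand":-1},{"x":0.0376,"y":-0.1704,"z":0.0556,"ax":0,"ay":0,"az":0,"hand":-1},{"x":0.0376,"y":-0.1704,"z":0.0556,"ax":0,"ay":0,"az":0,"hand":-1}]' >/dev/null; python3 -m handwheel '[{"x":0,"y":0,"z":0,"ax":0,"ay":0,"az":-1,"hand":-1},{"x":0,"y":0,"z":0,"ax":0,"ay":0,"az":-1,"hand":-1},{"x":0,"y":0,"z":0,"ax":0,"ay":0,"az":-1,"hand":-1},{"x":0,"y":0,"z":0,"ax":0,"ay":0,"az":-1,"hand":-1},{"x":0,"y":0,"z":0,"ax":0,"ay":0,"az":0,"hand":-1},{"x":0,"y":0,"z":0,"ax":0,"ay":0,"az":0,"hand":-1}]'
```

```text
time: 6.02
ee_pos: [0.5323, -0.0704, 0.2603]
tcp_rot: [[-0.95, -0.311, 0.0], [-0.311, 0.95, -0.0], [-0.0, -0.0, -1.0]]
force: [-0.7, -0.3, -0.7]
width: 1.005
grasp_force: 0.0
```

Right above the gate (yaw 18.1°). Descend 140 mm, then close.

```bash
python3 -m handwheel '[{"x":0,"y":0,"z":0.13,"ax":0,"ay":0,"az":0,"hand":-1},{"x":0,"y":0,"z":0.13,"ax":0,"ay":0,"az":0,"hand":-1},{"x":0,"y":0,"z":0.13,"ax":0,"ay":0,"az":0,"hand":-1},{"x":0,"y":0,"z":0.077,"ax":0,"ay":0,"az":0,"hand":-1},{"x":0,"y":0,"z":0,"ax":0,"ay":0,"az":0,"hand":-1}]';python3 -m handwheel '[{"x":0,"y":0,"z":0,"ax":0,"ay":0,"az":0,"hand":1},{"x":0,"y":0,"z":0,"ax":0,"ay":0,"az":0,"hand":1},{"x":0,"y":0,"z":0,"ax":0,"ay":0,"az":0,"hand":1},{"x":0,"y":0,"z":0,"ax":0,"ay":0,"az":0,"hand":1},{"x":0,"y":0,"z":0,"ax":0,"ay":0,"az":0,"hand":1},{"x":0,"y":0,"z":0,"ax":0,"ay":0,"az":0,"hand":1}]'
```

```text
time: 6.65
ee_pos: [0.5303, -0.07, 0.1178]
tcp_rot: [[-0.95, -0.312, -0.005], [-0.312, 0.95, 0.001], [0.005, 0.002, -1.0]]
force: [0.4, 1.1, 0.3]
width: 1.001
grasp_force: 0.0
time: 7.4
ee_pos: [0.5329, -0.0705, 0.1209]
tcp_rot: [[-0.95, -0.313, 0.001], [-0.313, 0.95, -0.0], [-0.001, -0.001, -1.0]]
force: [0.8, 0.4, 4.8]
width: 0.108
grasp_force: 59.8
```

```bash
python3 -m handwheel '[{"x":0,"y":0,"z":-0.04,"ax":0,"ay":0,"az":0,"hand":1},{"x":0,"y":0,"z":-0.06,"ax":0,"ay":0,"az":0,"hand":1},{"x":0,"y":0,"z":-0.07,"ax":0,"ay":0,"az":0,"hand":1},{"x":0,"y":0,"z":-0.06,"ax":0,"ay":0,"az":0,"hand":1},{"x":0,"y":0,"z":0,"ax":0,"ay":0,"az":0.993,"hand":1},{"x":0,"y":0,"z":0,"ax":0,"ay":0,"az":0.993,"hand":1},{"x":0,"y":0,"z":0,"ax":0,"ay":0,"az":0.993,"hand":1},{"x":0,"y":0,"z":0,"ax":0,"ay":0,"az":0.993,"hand":1}]';python3 -m handwheel '[{"x":0.098,"y":0,"z":0,"ax":0,"ay":0,"az":0,"hand":1},{"x":0.098,"y":0,"z":0,"ax":0,"ay":0,"az":0,"hand":1},{"x":0.097,"y":0,"z":0,"ax":0,"ay":0,"az":0,"hand":1},{"x":0,"y":0.07,"z":0,"ax":0,"ay":0,"az":0,"hand":1},{"x":0,"y":0.14,"z":0,"ax":0,"ay":0,"az":0,"hand":1}]'
```

```text
time: 8.4
ee_pos: [0.5323, -0.0704, 0.1899]
tcp_rot: [[-1.0, 0.002, 0.0], [0.002, 1.0, -0.0], [-0.0, -0.0, -1.0]]
force: [0.6, -0.5, -1.6]
width: 0.11
grasp_force: 58.8
time: 9.02
ee_pos: [0.4443, -0.0077, 0.1902]
tcp_rot: [[-1.0, 0.003, 0.001], [0.003, 1.0, -0.0], [-0.001, -0.0, -1.0]]
force: [1.2, -0.1, -2.5]
width: 0.105
grasp_force: 59.0
```

```bash
python3 -m handwheel '[{"x":0,"y":0.16,"z":0,"ax":0,"ay":0,"az":0,"hand":1},{"x":0,"y":0.16,"z":0,"ax":0,"ay":0,"az":0,"hand":1},{"x":0,"y":0.16,"z":0,"ax":0,"ay":0,"az":0,"hand":1},{"x":0,"y":0.16,"z":0,"ax":0,"ay":0,"az":0,"hand":1},{"x":0,"y":0.14,"z":0,"ax":0,"ay":0,"az":0,"hand":1},{"x":0,"y":0.085,"z":0,"ax":0,"ay":0,"az":0,"hand":1},{"x":0,"y":0,"z":0,"ax":0,"ay":0,"az":0,"hand":1}]'
python3 - <<'E'
from h import *
np.set_printoptions(precision=4,suppress=True)
s=sense();print(s["ee_pos"],s["tcp_rot"][0],s["torque"])
P={n:get_image(n) for n in("scene","top")}
for q in["knuckle_low","knuckle_high","slot_low","slot_high","gate_top"]:
    o=[]
    for n in P:
        r=place_of(P[n],q)
        if r and r[0]["score"]>.4:o.append((P[n],r[0]["location"]))
    if len(o)>1:
        X=tri(o);print(q,X,[np.round(proj(p,X)-u,1) for p,u in o])
a=P["scene"]["image"][130:250,130:290];b=P["top"]["image"][150:270,140:300]
cv2.imwrite("pics/g.png",cv2.resize(np.vstack([a,b])[:,:,::-1],None,fx=2.5*1,fy=2.5,interpolation=cv2.INTER_CUBIC))
E
```

```text
time: 9.9
ee_pos: [0.4441, 0.2537, 0.1898]
tcp_rot: [[-1.0, -0.003, 0.0], [-0.003, 1.0, 0.0], [-0.0, 0.0, -1.0]]
force: [-0.1, -0.1, -1.1]
width: 0.106
grasp_force: 59.1
[0.4441 0.2537 0.1898] [-1.     -0.0034  0.0004] [ 0.0131 -0.0299 -0.0222]
knuckle_low [0.5238 0.2514 0.0989] [array([ 0.3, -0. ]), array([-0.2,  0.3])]
knuckle_high [ 0.638   0.2479 -0.3844] [array([-41.6, -16.6]), array([ 38.8, -22. ])]
slot_low [0.469  0.2272 0.164 ] [array([ 42.5, -16.8]), array([-9. , 47.6])]
slot_high [0.5875 0.2371 0.1085] [array([-1.1,  0.1]), array([ 0.7, -1.1])]
```

View pics/g.png

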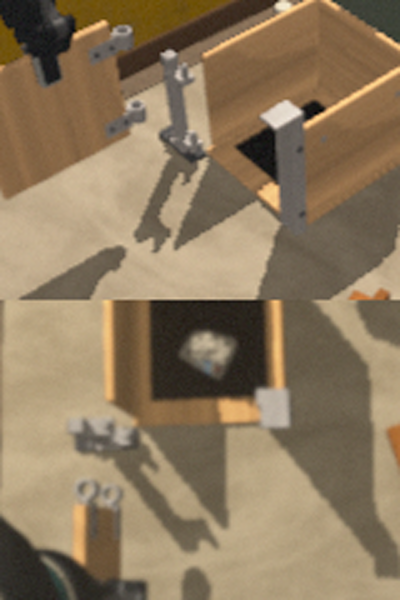

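The picture shows the gate upright in the gripper in front of the hinge. The knuckles are at (120,40)/(135,110) in the upper half and (88,490)/(112,495) in the lower half, in line with the brackets at (100,432). Lower to the entry height, then move in.

```bash
python3 -m handwheel '[{"x":0,"y":-0.003,"z":0.05,"ax":0,"ay":0,"az":0,"hand":1},{"x":0,"y":0,"z":0.05,"ax":0,"ay":0,"az":0,"hand":1},{"x":0,"y":0,"z":0.044,"ax":0,"ay":0,"az":0,"hand":1},{"x":0,"y":0,"z":0,"ax":0,"ay":0,"az":0,"hand":1}]';python3 -m handwheel '[{"x":-0.05,"y":0,"z":0,"ax":0,"ay":0,"az":0,"hand":1},{"x":-0.05,"y":0,"z":0,"ax":0,"ay":0,"az":0,"hand":1},{"x":-0.05,"y":0,"z":0,"ax":0,"ay":0,"az":0,"hand":1},{"x":-0.034,"y":0,"z":0,"ax":0,"ay":0,"az":0,"hand":1},{"x":-0.02,"y":0,"z":0,"ax":0,"ay":0,"az":0,"hand":1},{"x":0,"y":0,"z":0,"ax":0,"ay":0,"az":0,"hand":1},{"x":0,"y":0,"z":0,"ax":0,"ay":0,"az":0,"hand":1}]'
python3 - <<'E'
from h import *
P={n:get_image(n) for n in("scene","top")}
s=sense();print(s["ee_pos"],s["torque"])
a=cv2.resize(P["scene"]["image"][150:210,170:250],None,fx=7,fy=7,interpolation=cv2.INTER_CUBIC);b=cv2.resize(P["top"]["image"][180:240,160:240],None,fx=3,fy=3,interpolation=cv2.INTER_CUBIC)
b=cv2.copyMakeBorder(b,0,a.shape[0]-b.shape[0],0,0,cv2.BORDER_CONSTANT)
cv2.imwrite("pics/i.png",np.hstack([a,b])[:,:,::-1])
E
```

```text
time: 11.0
ee_pos: [0.4427, 0.2504, 0.1436]
tcp_rot: [[-1.0, -0.001, -0.004], [-0.001, 1.0, -0.002], [0.004, -0.002, -1.0]]
force: [-0.5, 0.1, -1.4]
width: 0.107
grasp_force: 59.0
time: 11.88
ee_pos: [0.505, 0.2511, 0.1457]
tcp_rot: [[-1.0, -0.0, -0.001], [-0.0, 1.0, -0.0], [0.001, -0.0, -1.0]]
force: [-0.9, 0.2, -1.4]
width: 0.105
grasp_force: 59.1
[0.50496642 0.25114865 0.1457969 ] [-0.00565233  0.00077153  0.01468908]
```

View pics/i.png

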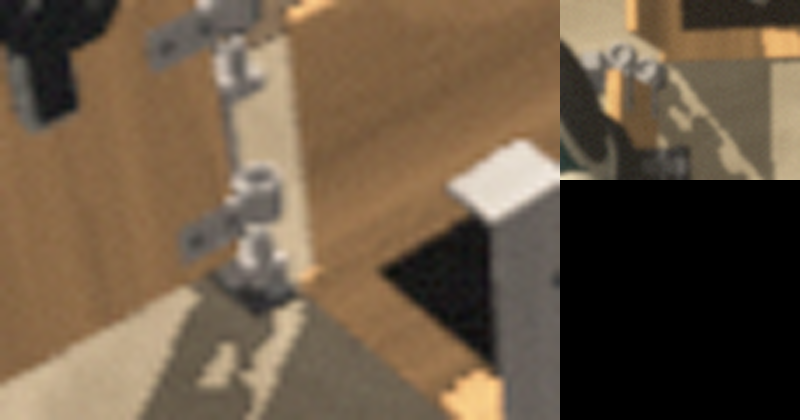

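Both knuckles look nearly above their pins: lower at (258,195) over (262,245), upper at (235,20) over (240,60). Shift y by +2 mm and start feeling down.

```bash
python3 -m handwheel '[{"x":0,"y":0.0067,"z":0,"ax":0,"ay":0,"az":0,"hand":1},{"x":0,"y":0,"z":0.015,"ax":0,"ay":0,"az":0,"hand":1},{"x":0,"y":0,"z":0.012,"ax":0,"ay":0,"az":0,"hand":1},{"x":0,"y":0,"z":0,"ax":0,"ay":0,"az":0,"hand":1},{"x":0,"y":0,"z":0,"ax":0,"ay":0,"az":0,"hand":1}]';python3 -m handwheel '[{"x":0,"y":0,"z":0.006,"ax":0,"ay":0,"az":0,"hand":1},{"x":0,"y":0,"z":0.006,"ax":0,"ay":0,"az":0,"hand":1},{"x":0,"y":0,"z":0,"ax":0,"ay":0,"az":0,"hand":1},{"x":0,"y":0,"z":0,"ax":0,"ay":0,"az":0,"hand":1}]'
```

```text
time: 12.6
ee_pos: [0.5054, 0.2532, 0.1377]
tcp_rot: [[-1.0, -0.0, -0.0], [-0.0, 1.0, -0.0], [0.0, -0.0, -1.0]]
force: [-0.6, -0.4, -1.8]
width: 0.107
grasp_force: 59.1
time: 13.1
ee_pos: [0.5054, 0.2532, 0.1342]
tcp_rot: [[-1.0, -0.0, -0.0], [-0.0, 1.0, -0.0], [0.0, -0.0, -1.0]]
force: [1.5, 0.0, -1.5]
width: 0.105
grasp_force: 59.1
```

```bash
python3 -m handwheel '[{"x":0,"y":0,"z":0.005,"ax":0,"ay":0,"az":0,"hand":1},{"x":0,"y":0,"z":0,"ax":0,"ay":0,"az":0,"hand":1},{"x":0,"y":0,"z":0,"ax":0,"ay":0,"az":0,"hand":1}]';python3 -m handwheel '[{"x":0,"y":0,"z":0.005,"ax":0,"ay":0,"az":0,"hand":1},{"x":0,"y":0,"z":0,"ax":0,"ay":0,"az":0,"hand":1},{"x":0,"y":0,"z":0,"ax":0,"ay":0,"az":0,"hand":1}]'
```

```text
time: 13.48
ee_pos: [0.5055, 0.2532, 0.1327]
tcp_rot: [[-1.0, -0.0, 0.0], [-0.0, 1.0, -0.0], [-0.0, -0.0, -1.0]]
force: [0.5, 1.1, -1.7]
width: 0.11
grasp_force: 59.1
time: 13.85
ee_pos: [0.5054, 0.2532, 0.1312]
tcp_rot: [[-1.0, -0.0, -0.0], [-0.0, 1.0, -0.0], [0.0, -0.0, -1.0]]
force: [0.3, 0.7, -1.9]
width: 0.11
grasp_force: 59.1
```

```bash
python3 -m handwheel '[{"x":0,"y":0,"z":0.005,"ax":0,"ay":0,"az":0,"hand":1},{"x":0,"y":0,"z":0.005,"ax":0,"ay":0,"az":0,"hand":1},{"x":0,"y":0,"z":0,"ax":0,"ay":0,"az":0,"hand":1},{"x":0,"y":0,"z":0,"ax":0,"ay":0,"az":0,"hand":1}]';python3 -m handwheel '[{"x":0,"y":0,"z":0.005,"ax":0,"ay":0,"az":0,"hand":1},{"x":0,"y":0,"z":0.005,"ax":0,"ay":0,"az":0,"hand":1},{"x":0,"y":0,"z":0,"ax":0,"ay":0,"az":0,"hand":1}]'
```

```text
time: 14.35
ee_pos: [0.5054, 0.2532, 0.1282]
tcp_rot: [[-1.0, -0.0, -0.0], [-0.0, 1.0, -0.0], [0.0, -0.0, -1.0]]
force: [-0.4, 0.2, -1.3]
width: 0.111
grasp_force: 59.1
time: 14.72
ee_pos: [0.5053, 0.2531, 0.1249]
tcp_rot: [[-1.0, -0.0, -0.0], [-0.0, 1.0, -0.0], [0.0, -0.0, -1.0]]
force: [0.3, 0.7, -1.8]
width: 0.103
grasp_force: 59.1
```

Sliding on freely. Keep lowering in small steps to the brackets.

```bash
python3 -m handwheel '[{"x":0,"y":0,"z":0.005,"ax":0,"ay":0,"az":0,"hand":1},{"x":0,"y":0,"z":0.005,"ax":0,"ay":0,"az":0,"hand":1},{"x":0,"y":0,"z":0,"ax":0,"ay":0,"az":0,"hand":1},{"x":0,"y":0,"z":0,"ax":0,"ay":0,"az":0,"hand":1}]';python3 -m handwheel '[{"x":0,"y":0,"z":0.004,"ax":0,"ay":0,"az":0,"hand":1},{"x":0,"y":0,"z":0,"ax":0,"ay":0,"az":0,"hand":1},{"x":0,"y":0,"z":0,"ax":0,"ay":0,"az":0,"hand":1}]'
python3 - <<'E'
from h import *
P={n:get_image(n) for n in("scene","top")}
a=cv2.resize(P["scene"]["image"][150:210,170:250],None,fx=7,fy=7,interpolation=cv2.INTER_CUBIC)
cv2.imwrite("pics/j.png",a[:,:,::-1])
E
```

```text
time: 15.22
ee_pos: [0.5055, 0.2532, 0.1222]
tcp_rot: [[-1.0, -0.0, -0.0], [-0.0, 1.0, -0.0], [0.0, -0.0, -1.0]]
force: [0.0, 0.7, -1.6]
width: 0.107
grasp_force: 59.1
time: 15.6
ee_pos: [0.5054, 0.2532, 0.121]
tcp_rot: [[-1.0, -0.0, -0.0], [-0.0, 1.0, -0.0], [0.0, -0.0, -1.0]]
force: [-1.1, -0.4, -2.5]
width: 0.109
grasp_force: 59.1
```

View pics/j.png

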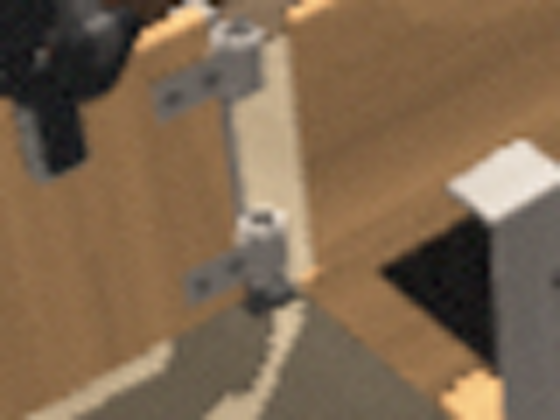

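Both knuckles now enclose their pins (lower at (263,240), upper at (240,50)). About 2 mm is left.

```bash
python3 -m handwheel '[{"x":0,"y":0,"z":0.004,"ax":0,"ay":0,"az":0,"hand":1},{"x":0,"y":0,"z":0,"ax":0,"ay":0,"az":0,"hand":1},{"x":0,"y":0,"z":0,"ax":0,"ay":0,"az":0,"hand":1}]';python3 -m handwheel '[{"x":0,"y":0,"z":0.004,"ax":0,"ay":0,"az":0,"hand":1},{"x":0,"y":0,"z":0,"ax":0,"ay":0,"az":0,"hand":1},{"x":0,"y":0,"z":0,"ax":0,"ay":0,"az":0,"hand":1}]'
```

```text
time: 16.08
ee_pos: [0.5054, 0.2532, 0.1198]
tcp_rot: [[-1.0, -0.0, -0.0], [-0.0, 1.0, -0.0], [0.0, -0.0, -1.0]]
force: [0.1, -0.5, -1.6]
width: 0.104
grasp_force: 59.1
time: 16.45
ee_pos: [0.5057, 0.2532, 0.1188]
tcp_rot: [[-1.0, -0.0, 0.001], [-0.0, 1.0, 0.0], [-0.001, 0.0, -1.0]]
force: [0.4, -0.5, 0.3]
width: 0.111
grasp_force: 59.3
```

Bearing on the brackets (vertical force rising). Release.

```bash
python3 -m handwheel '[{"x":0,"y":0,"z":0,"ax":0,"ay":0,"az":0,"hand":0.5},{"x":0,"y":0,"z":0,"ax":0,"ay":0,"az":0,"hand":0.2},{"x":0,"y":0,"z":0,"ax":0,"ay":0,"az":0,"hand":0.2},{"x":0,"y":0,"z":0,"ax":0,"ay":0,"az":0,"hand":0.2},{"x":0,"y":0,"z":0,"ax":0,"ay":0,"az":0,"hand":0.2},{"x":0,"y":0,"z":0,"ax":0,"ay":0,"az":0,"hand":0.2}]'
python3 - <<'E'
from h import *
np.set_printoptions(precision=4,suppress=True)
P={n:get_image(n) for n in("scene","top")}
for q in["knuckle_low","knuckle_high","gate_edge","stop"]:
    o=[]
    for n in P:
        r=place_of(P[n],q)
        if r: print(q,n,r[0])
        if r and r[0]["score"]>.4:o.append((P[n],r[0]["location"]))
    if len(o)>1:
        X=tri(o);print(q,X,[np.round(proj(p,X)-u,1) for p,u in o])
E
```

```text
time: 17.2
ee_pos: [0.5055, 0.2532, 0.1186]
tcp_rot: [[-1.0, -0.0, 0.0], [-0.0, 1.0, 0.0], [-0.0, 0.0, -1.0]]
force: [-0.3, -0.0, -0.2]
width: 0.403
grasp_force: 0.0
knuckle_low scene {'location': [211.0, 189.5], 'score': 0.65}
knuckle_low top {'location': [187.6, 202.3], 'score': 0.92}
knuckle_low [ 0.5989  0.2649 -0.0074] [array([-1.4,  0.2]), array([ 0.8, -1.3])]
knuckle_high scene {'location': [198.0, 159.9], 'score': 0.63}
knuckle_high top {'location': [182.9, 199.8], 'score': 0.67}
knuckle_high [0.5805 0.2562 0.1178] [array([ 3.1, -0.4]), array([-1.7,  3.2])]
gate_edge scene {'location': [154.3, 198.8], 'score': 0.63}
gate_edge top {'location': [187.0, 270.4], 'score': 0.89}
gate_edge [0.4305 0.25   0.0788] [array([-0.7,  0. ]), array([ 0.4, -0.7])]
stop scene {'location': [240.7, 196.7], 'score': 0.6}
stop top {'location': [251.4, 195.4], 'score': 0.73}
stop [0.5922 0.1021 0.0928] [array([ 2.2, -0.4]), array([-1.2,  2. ])]
```

The gate hangs free and open (edge about 160 mm in front of the stop). Lift off, close the fingers and come down on the gate's +y side near its free half.

```bash
python3 -m handwheel '[{"x":0,"y":0,"z":-0.05,"ax":0,"ay":0,"az":0,"hand":0.2},{"x":0,"y":0,"z":-0.11,"ax":0,"ay":0,"az":0,"hand":0.2},{"x":0,"y":0,"z":-0.11,"ax":0,"ay":0,"az":0,"hand":0.2},{"x":0.031,"y":0.08,"z":0,"ax":0,"ay":0,"az":0,"hand":1},{"x":0.031,"y":0.08,"z":0,"ax":0,"ay":0,"az":0,"hand":1},{"x":0,"y":0,"z":0,"ax":0,"ay":0,"az":0,"hand":1},{"x":0,"y":0,"z":0,"ax":0,"ay":0,"az":0,"hand":1},{"x":0,"y":0,"z":0,"ax":0,"ay":0,"az":0,"hand":1}]';python3 -m handwheel '[{"x":0,"y":0,"z":0.1,"ax":0,"ay":0,"az":0,"hand":1},{"x":0,"y":0,"z":0.1,"ax":0,"ay":0,"az":0,"hand":1},{"x":0,"y":0,"z":0.08,"ax":0,"ay":0,"az":0,"hand":1},{"x":0,"y":0,"z":0,"ax":0,"ay":0,"az":0,"hand":1}]'
```

```text
time: 18.7
ee_pos: [0.4871, 0.3005, 0.1998]
tcp_rot: [[-1.0, 0.0, 0.0], [0.0, 1.0, -0.0], [-0.0, -0.0, -1.0]]
force: [-0.7, 0.0, -0.0]
width: -0.0
grasp_force: 0.0
time: 19.2
ee_pos: [0.4852, 0.2995, 0.1132]
tcp_rot: [[-1.0, 0.0, -0.005], [0.0, 1.0, -0.003], [0.005, -0.003, -1.0]]
force: [0.9, -0.3, -0.6]
width: 0.006
grasp_force: 0.0
```

```bash
python3 -m handwheel '[{"x":0,"y":-0.037,"z":0,"ax":0,"ay":0,"az":0,"hand":1},{"x":0,"y":-0.037,"z":0,"ax":0,"ay":0,"az":0,"hand":1},{"x":0,"y":-0.037,"z":0,"ax":0,"ay":0,"az":0,"hand":1},{"x":0,"y":-0.037,"z":0,"ax":0,"ay":0,"az":0,"hand":1},{"x":0,"y":-0.037,"z":0,"ax":0,"ay":0,"az":0,"hand":1},{"x":0,"y":-0.037,"z":0,"ax":0,"ay":0,"az":0,"hand":1},{"x":0,"y":-0.037,"z":0,"ax":0,"ay":0,"az":0,"hand":1}]';python3 -m handwheel '[{"x":-0.024,"y":-0.038,"z":0,"ax":0,"ay":0,"az":0,"hand":1},{"x":-0.024,"y":-0.038,"z":0,"ax":0,"ay":0,"az":0,"hand":1},{"x":-0.024,"y":-0.038,"z":0,"ax":0,"ay":0,"az":0,"hand":1},{"x":-0.024,"y":-0.038,"z":0,"ax":0,"ay":0,"az":0,"hand":1},{"x":0,"y":0,"z":0,"ax":0,"ay":0,"az":0,"hand":1},{"x":0,"y":0,"z":0,"ax":0,"ay":0,"az":0,"hand":1}]'
python3 - <<'E'
from h import *
np.set_printoptions(precision=4,suppress=True)
P={n:get_image(n) for n in("scene","top")}
for q in["gate_edge"]:
    o=[]
    for n in P:
        r=place_of(P[n],q)
        if r: print(q,n,r[0])
        if r and r[0]["score"]>.3:o.append((P[n],r[0]["location"]))
    if len(o)>1:
        X=tri(o);print(q,X,[np.round(proj(p,X)-u,1) for p,u in o])
a=cv2.resize(P["scene"]["image"][120:260,130:310],None,fx=2.2,fy=2.2,interpolation=cv2.INTER_CUBIC);b=cv2.resize(P["top"]["image"][130:270,130:310],None,fx=2.2,fy=2.2,interpolation=cv2.INTER_CUBIC)
cv2.imwrite("pics/k.png",np.hstack([a,b])[:,:,::-1])
E
```

```text
time: 20.08
ee_pos: [0.4868, 0.2227, 0.1155]
tcp_rot: [[-1.0, -0.0, -0.0], [-0.0, 1.0, -0.0], [0.0, -0.0, -1.0]]
force: [-0.9, 0.7, 0.1]
width: 0.002
grasp_force: 0.0
time: 20.82
ee_pos: [0.5156, 0.1779, 0.1155]
tcp_rot: [[-1.0, -0.0, -0.0], [-0.0, 1.0, 0.0], [0.0, 0.0, -1.0]]
force: [-0.4, 0.1, -0.2]
width: -0.004
grasp_force: 0.0
gate_edge scene {'location': [208.9, 214.4], 'score': 0.55}
```

View pics/k.png

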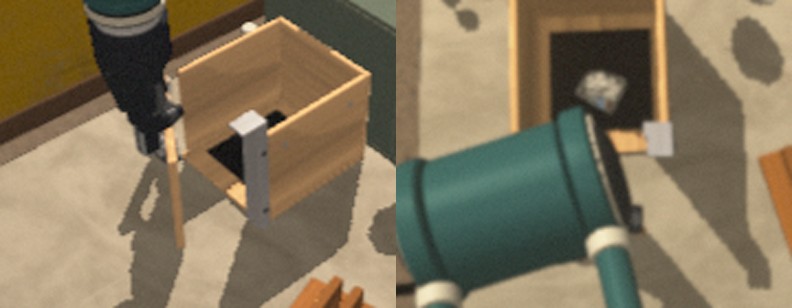

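The gate follows the finger, its free edge at (178,200) in the left half and about 60° closed. Continue more slowly.

```bash
python3 -m handwheel '[{"x":-0.025,"y":-0.005,"z":0,"ax":0,"ay":0,"az":0,"hand":1},{"x":-0.025,"y":-0.005,"z":0,"ax":0,"ay":0,"az":0,"hand":1},{"x":-0.025,"y":-0.005,"z":0,"ax":0,"ay":0,"az":0,"hand":1},{"x":-0.025,"y":-0.005,"z":0,"ax":0,"ay":0,"az":0,"hand":1},{"x":-0.02,"y":-0.005,"z":0,"ax":0,"ay":0,"az":0,"hand":1},{"x":-0.015,"y":0,"z":0,"ax":0,"ay":0,"az":0,"hand":1}]';python3 -m handwheel '[{"x":-0.01,"y":0,"z":0,"ax":0,"ay":0,"az":0,"hand":1},{"x":-0.01,"y":0,"z":0,"ax":0,"ay":0,"az":0,"hand":1},{"x":-0.01,"y":0,"z":0,"ax":0,"ay":0,"az":0,"hand":1},{"x":0,"y":0,"z":0,"ax":0,"ay":0,"az":0,"hand":1},{"x":0,"y":0,"z":0,"ax":0,"ay":0,"az":0,"hand":1}]'
python3 - <<'E'
from h import *
np.set_printoptions(precision=4,suppress=True)
P={n:get_image(n) for n in("scene","top")}
for q in["gate_edge","stop"]:
    for n in P:
        r=place_of(P[n],q)
        if r: print(q,n,r[0],at_z(P[n],r[0]["location"],.08))
for e in (.57,.587): print(proj(P["scene"],[e,.1,.08]))
E
```

```text
time: 21.78
ee_pos: [0.5566, 0.1702, 0.1155]
tcp_rot: [[-1.0, -0.0, -0.0], [-0.0, 1.0, -0.0], [0.0, -0.0, -1.0]]
force: [0.8, -0.1, -0.2]
width: 0.001
grasp_force: 0.1
time: 22.4
ee_pos: [0.5651, 0.1705, 0.1156]
tcp_rot: [[-1.0, -0.001, -0.0], [-0.001, 1.0, 0.0], [0.0, 0.0, -1.0]]
force: [-1.1, -0.3, 0.3]
width: 0.001
grasp_force: 0.0
gate_edge scene {'location': [237.9, 205.2], 'score': 0.92} [0.5719 0.0969 0.08  ]
gate_edge top {'location': [249.4, 205.9], 'score': 0.57} [0.574  0.1049 0.08  ]
stop scene {'location': [242.4, 200.0], 'score': 0.96} [0.591  0.1033 0.08  ]
stop top {'location': [251.2, 196.3], 'score': 0.88} [0.5964 0.1002 0.08  ]
[236.4729 204.853 ]
[241.993  201.5161]
```

```bash
python3 -m handwheel '[{"x":-0.006,"y":0,"z":0,"ax":0,"ay":0,"az":0,"hand":1},{"x":-0.006,"y":0,"z":0,"ax":0,"ay":0,"az":0,"hand":1},{"x":-0.004,"y":0,"z":0,"ax":0,"ay":0,"az":0,"hand":1},{"x":0,"y":0,"z":0,"ax":0,"ay":0,"az":0,"hand":1},{"x":0,"y":0,"z":0,"ax":0,"ay":0,"az":0,"hand":1}]';python3 -m handwheel '[{"x":-0.004,"y":0,"z":0,"ax":0,"ay":0,"az":0,"hand":1},{"x":0,"y":0,"z":0,"ax":0,"ay":0,"az":0,"hand":1},{"x":0,"y":0,"z":0,"ax":0,"ay":0,"az":0,"hand":1}]'
```

```text
time: 23.32
ee_pos: [0.57, 0.1705, 0.1156]
tcp_rot: [[-1.0, -0.0, 0.0], [-0.0, 1.0, 0.0], [-0.0, 0.0, -1.0]]
force: [-0.2, 0.2, -0.3]
width: -0.0
grasp_force: 0.0
time: 23.7
ee_pos: [0.5712, 0.1704, 0.1156]
tcp_rot: [[-1.0, -0.0, -0.0], [-0.0, 1.0, -0.0], [0.0, -0.0, -1.0]]
force: [-0.1, -0.2, -0.8]
width: -0.005
grasp_force: 0.0
```

```bash
python3 -m handwheel '[{"x":-0.004,"y":0,"z":0,"ax":0,"ay":0,"az":0,"hand":1},{"x":0,"y":0,"z":0,"ax":0,"ay":0,"az":0,"hand":1},{"x":0,"y":0,"z":0,"ax":0,"ay":0,"az":0,"hand":1}]'
python3 - <<'E'
from h import *
np.set_printoptions(precision=4,suppress=True)
P={n:get_image(n) for n in("scene","top")}
for q in["gate_edge","stop"]:
    for n in P:
        r=place_of(P[n],q)
        if r: print(q,n,r[0],at_z(P[n],r[0]["location"],.08))
E
```

```text
time: 24.08
ee_pos: [0.5724, 0.1704, 0.1156]
tcp_rot: [[-1.0, -0.0, -0.0], [-0.0, 1.0, 0.0], [0.0, 0.0, -1.0]]
force: [0.3, 0.2, -0.6]
width: -0.002
grasp_force: 0.1
gate_edge scene {'location': [239.7, 201.7], 'score': 0.92} [0.5824 0.1032 0.08  ]
gate_edge top {'location': [253.6, 199.7], 'score': 0.39} [0.5883 0.0948 0.08  ]
stop scene {'location': [241.9, 198.4], 'score': 0.97} [0.5935 0.1084 0.08  ]
stop top {'location': [251.1, 197.6], 'score': 0.81} [0.5934 0.1005 0.08  ]
```

```bash
python3 -m handwheel '[{"x":-0.004,"y":0,"z":0,"ax":0,"ay":0,"az":0,"hand":1},{"x":0,"y":0,"z":0,"ax":0,"ay":0,"az":0,"hand":1},{"x":0,"y":0,"z":0,"ax":0,"ay":0,"az":0,"hand":1}]';python3 -m handwheel '[{"x":-0.003,"y":0,"z":0,"ax":0,"ay":0,"az":0,"hand":1},{"x":0,"y":0,"z":0,"ax":0,"ay":0,"az":0,"hand":1},{"x":0,"y":0,"z":0,"ax":0,"ay":0,"az":0,"hand":1}]'
```

```text
time: 24.75
ee_pos: [0.5732, 0.1705, 0.1154]
tcp_rot: [[-1.0, -0.0, -0.001], [-0.0, 1.0, -0.0], [0.001, -0.0, -1.0]]
force: [-1.7, 0.1, 1.2]
width: 0.0
grasp_force: 1.0
time: 25.12
ee_pos: [0.5733, 0.1704, 0.1154]
tcp_rot: [[-1.0, -0.0, -0.003], [-0.0, 1.0, -0.0], [0.003, -0.0, -1.0]]
force: [-5.0, 0.3, 3.0]
width: -0.001
grasp_force: 2.5
```

Touching the stop (-5 N). Back off slowly, clear the gate and lift away.

```bash
python3 -m handwheel '[{"x":0.01,"y":0,"z":0,"ax":0,"ay":0,"az":0,"hand":1},{"x":0.03,"y":0,"z":0,"ax":0,"ay":0,"az":0,"hand":1},{"x":0.12,"y":0,"z":0,"ax":0,"ay":0,"az":0,"hand":1},{"x":0.15,"y":0,"z":0,"ax":0,"ay":0,"az":0,"hand":1},{"x":0,"y":0,"z":-0.15,"ax":0,"ay":0,"az":0,"hand":1},{"x":0,"y":0.15,"z":-0.1,"ax":0,"ay":0,"az":0,"hand":1},{"x":0,"y":0.15,"z":0,"ax":0,"ay":0,"az":0,"hand":1},{"x":0,"y":0,"z":0,"ax":0,"ay":0,"az":0,"hand":1}]'
python3 - <<'E'
from h import *
np.set_printoptions(precision=4,suppress=True)
P={n:get_image(n) for n in("scene","top")}
for q,z in[("gate_edge",.08),("stop",.08),("knuckle_low",.022),("knuckle_high",.115)]:
    for n in P:
        r=place_of(P[n],q)
        if r: print(q,n,r[0],at_z(P[n],r[0]["location"],z))
a=cv2.resize(P["scene"]["image"][130:230,170:310],None,fx=2.8,fy=2.8,interpolation=cv2.INTER_CUBIC);b=cv2.resize(P["top"]["image"][130:230,150:290],None,fx=2.8,fy=2.8,interpolation=cv2.INTER_CUBIC)
cv2.imwrite("pics/l.png",np.hstack([a,b])[:,:,::-1])
E
```

```text
time: 26.12
ee_pos: [0.4817, 0.2629, 0.1917]
tcp_rot: [[-1.0, -0.004, 0.003], [-0.004, 1.0, 0.002], [-0.003, 0.002, -1.0]]
force: [-0.9, -1.1, -0.3]
width: -0.004
grasp_force: 0.0
gate_edge scene {'location': [241.3, 204.2], 'score': 0.71} [0.5801 0.0941 0.08  ]
gate_edge top {'location': [248.9, 199.3], 'score': 0.71} [0.5895 0.1057 0.08  ]
stop scene {'location': [241.6, 197.4], 'score': 0.68} [0.5951 0.1116 0.08  ]
stop top {'location': [250.0, 195.4], 'score': 0.89} [0.5986 0.103  0.08  ]
knuckle_low top {'location': [188.4, 207.2], 'score': 0.66} [0.5799 0.259  0.022 ]
knuckle_high scene {'location': [202.3, 160.5], 'score': 0.76} [0.5821 0.2539 0.115 ]
knuckle_high top {'location': [184.3, 199.2], 'score': 0.64} [0.5891 0.2498 0.115 ]
```

View pics/l.png

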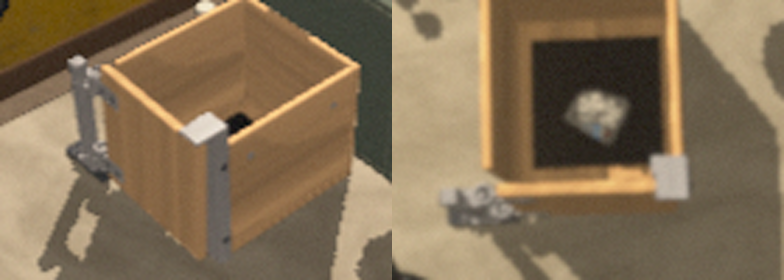

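The gate hangs shut against the stop post, its edge at (205,190) on the left and under the keeper at (668,175) on the right. The sample is where it was.

```bash
python3 -c "
from station import *
print(hand_in())"
```

```text
the job is handed in; nothing more can be done
None
```

The gate hangs on both pins, let go and swung shut against the stop, and the job is handed in at about 26 s of the 72 s allowed; `hand_in()` returned no verdict, so the result rests on my last pictures and force readings.

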